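# Load the test dock, click its dial on by the number of modules and start it

### The job

Slide every plug-in module lying on the bench fully home into a bay of the test dock, slab end first, one module to a bay (any bay will do). Only when all of them are home, turn the dock's dial clockwise by exactly one click for each module you loaded, counted from where it stood, and leave it resting in that click stop; then start the test by pressing the round button on top of the dock.

Things in the scene. Friction and masses are not known exactly. Their poses are not given: they have to be found in the camera images.
- dock_frame (a point): test dock, a low metal rack fixed on the bench, 28 mm high; point on the bench under it; x runs from its open front to its back. Four bays side by side, open to -x: front edge at x = -30 mm, back stop at x = +16 mm, floor 8 mm and cover underside 23 mm above the bench; the floor runs on to x = -60 mm as a sill. Right of them is the control block (84 x 82 mm, 40 mm high, centre x +30, y -122 mm) with the dial
- bay1 (a point): bay 1 of 4 (1 is leftmost): at the middle of its front edge, at floor height, 8 mm above the bench, at y = 129 mm of the dock; x points into the bay. 48.4 mm wide, 46 mm deep, 15 mm clear height; the 9.6 mm wide dividers at its sides have rounded noses standing out 5 mm in front
- bay2 (a point): bay 2 of 4 (1 is leftmost): at the middle of its front edge, at floor height, 8 mm above the bench, at y = 71 mm of the dock; x points into the bay. 48.4 mm wide, 46 mm deep, 15 mm clear height; the 9.6 mm wide dividers at its sides have rounded noses standing out 5 mm in front
- bay3 (a point): bay 3 of 4 (1 is leftmost): at the middle of its front edge, at floor height, 8 mm above the bench, at y = 13 mm of the dock; x points into the bay. 48.4 mm wide, 46 mm deep, 15 mm clear height; the 9.6 mm wide dividers at its sides have rounded noses standing out 5 mm in front
- bay4 (a point): bay 4 of 4 (1 is leftmost): at the middle of its front edge, at floor height, 8 mm above the bench, at y = -45 mm of the dock; x points into the bay. 48.4 mm wide, 46 mm deep, 15 mm clear height; the 9.6 mm wide dividers at its sides have rounded noses standing out 5 mm in front
- tab_1 (a point): plug-in module, 150 g, all alike, may be absent: aluminium slab 80 (x) x 46 (y) x 10 mm lying flat; black upright tab on it near the rear, 24 (x) x 12 (y) mm, top 54 mm above the underside. Point mid-tab, 36 mm above the underside; slab reaches 66 mm ahead (+x, goes in first), 14 behind; mass centre 15 ahead. Fully home this point is 20 mm in front of the bay's edge, slab on the bay floor
- tab_2 (a point): plug-in module, 150 g, all alike, may be absent: aluminium slab 80 (x) x 46 (y) x 10 mm lying flat; black upright tab on it near the rear, 24 (x) x 12 (y) mm, top 54 mm above the underside. Point mid-tab, 36 mm above the underside; slab reaches 66 mm ahead (+x, goes in first), 14 behind; mass centre 15 ahead. Fully home this point is 20 mm in front of the bay's edge, slab on the bay floor
- tab_3 (a point): plug-in module, 150 g, all alike, may be absent: aluminium slab 80 (x) x 46 (y) x 10 mm lying flat; black upright tab on it near the rear, 24 (x) x 12 (y) mm, top 54 mm above the underside. Point mid-tab, 36 mm above the underside; slab reaches 66 mm ahead (+x, goes in first), 14 behind; mass centre 15 ahead. Fully home this point is 20 mm in front of the bay's edge, slab on the bay floor
- tab_4 (a point): plug-in module, 150 g, all alike, may be absent: aluminium slab 80 (x) x 46 (y) x 10 mm lying flat; black upright tab on it near the rear, 24 (x) x 12 (y) mm, top 54 mm above the underside. Point mid-tab, 36 mm above the underside; slab reaches 66 mm ahead (+x, goes in first), 14 behind; mass centre 15 ahead. Fully home this point is 20 mm in front of the bay's edge, slab on the bay floor
- dial (a joint): the dial's angle in rad, growing clockwise seen from above, 0 at the long mark; click stops every 0.5236 rad (30 degrees) from 0 to 4.712. It takes about 0.1 N m to leave a stop; let go, it falls into the nearest. It starts in one of the first four stops
- dial_axis (a point): on the dial's vertical axis at the height to grip it, 72 mm above the bench; axes as the dock's. The dial: an upright black bar 50 long, 12 thick, 50 to 84 mm above the bench, on a round flange of radius 24 mm. At angle 0 the bar lies along the dock's x with its white pointer mark towards +x; it turns with the dial
- dial_tip (a point): the pointer end of the dial's bar, 25 mm from the axis, 72 mm above the bench
- start (a joint): how far the start button is pressed, in m: 0 when up, 0.005 fully down, which takes 4 N; a spring lifts it again
- start_top (a point): middle of the top face of the start button, a round black push button 22 mm across in a housing on the dock's cover between bays 2 and 3; press it straight down

How it is judged:
On the way, in this order (a step that is already met when the one before it is completed fails the run):
1. every module present is fully home in a bay (x of tab_1 in the frame of dock_frame between -0.0555 and -0.0455 m and y of tab_1 in the frame of dock_frame between -0.08 and 0.164 m and z of tab_1 in the frame of dock_frame between 0.038 and 0.05 m and angle between the x axis of each of tab_1, tab_2, tab_3, tab_4 and the x axis of dock_frame, either way round below 0.08 rad and angle between each of tab_1, tab_2, tab_3, tab_4's own z axis and vertical below 0.1 rad and x of tab_2 in the frame of dock_frame between -0.0555 and -0.0455 m and y of tab_2 in the frame of dock_frame between -0.08 and 0.164 m and z of tab_2 in the frame of dock_frame between 0.038 and 0.05 m and x of tab_3 in the frame of dock_frame between -0.0555 and -0.0455 m and y of tab_3 in the frame of dock_frame between -0.08 and 0.164 m and z of tab_3 in the frame of dock_frame between 0.038 and 0.05 m and x of tab_4 in the frame of dock_frame between -0.0555 and -0.0455 m and y of tab_4 in the frame of dock_frame between -0.08 and 0.164 m and z of tab_4 in the frame of dock_frame between 0.038 and 0.05 m), for 0.2 s.
2. the dial stands as many clicks further clockwise as there are modules (value of joint dial above 0.78 rad and (((height (world z) of dial_axis below -5 m or height (world z) of tab_3 above -5 m) and (height (world z) of dial_axis below -5 m or height (world z) of tab_4 above -5 m) and distance of dial_tip from where it was at the start of the episode between 0.0414519 and 0.0449397 m) or ((height (world z) of dial_axis below -5 m or height (world z) of tab_3 above -5 m) and height (world z) of tab_4 below -5 m and distance of dial_tip from where it was at the start of the episode between 0.032803 and 0.0377355 m) or (height (world z) of tab_3 below -5 m and (height (world z) of dial_axis below -5 m or height (world z) of tab_4 above -5 m) and distance of dial_tip from where it was at the start of the episode between 0.032803 and 0.0377355 m))), for 0.3 s.
3. the start button is pressed down (value of joint start above 0.0035 m), for 0.05 s.
At the end, for the whole second after the job is handed in: Every module present lies flat in a bay, aligned with it within 0.08 rad, its front end within 5 mm of the back stop; the dial rests (within 8 degrees) exactly one click per module present clockwise of where it started; the start button has been pressed at least 3.5 mm and is up again (all of step 1 and all of step 2 and velocity of joint dial between -0.1 and 0.1 rad/s and value of joint start below 0.0015 m); the robot touches nothing.
Of module_3, module_4 only 1 to 2 are there at a start; the rules pass over those that are not, and their reading is None.
At some moment in a run one of module_1, module_2, module_3, module_4 may be knocked a few centimetres aside while the robot is not near it.
Once in a run the grip may slacken for a moment while it holds something.
It also fails if it takes over 210 s, if anything falls off the work surface, if the arm or the gripper's body presses on something with over 40 N, if the wrist force passes 120 N, or if a joint passes its speed limit or range.

### The arm

A 6-joint arm with a two-finger parallel gripper is mounted at the origin on a cart in front of the work surface, level with it; the furniture and walls round the work are solid. World frame = base frame: x ahead of the robot, y to its left, z up, the work surface at z = 0. Lengths are in m, angles in rad, forces in N, time in s.
With the tool pointing down it reaches from about 0.25 to 0.775 m from the base axis. Payload 4 kg.
Tool frame: the origin (TCP) lies at the very end of the fingers, on their centre line; the grasp point (between the pads) lies 19 mm behind it (bot.tcp_to_grasp is the distance from the TCP to the grasp point, in m); z points along the fingers, y is the line along which they close (so a half turn about z gives the same grasp; the last joint's range is limited). The gripper opens to 94 mm and grips with 3 to 60 N. Pads are 16 mm wide; open, the fingers measure 119 mm over their backs; the gripper's body (75 mm by 177 mm) begins 78 mm behind the grasp point.
Start: joints at [-0.103, 0.087, 1.371, -0, 1.684, -0.103], TCP at [0.55, -0, 0.206] pointing down, gripper open.
Joint ranges: [-3.1, 3.1], [-0.76, 2.03], [0.27, 2.55], [-1.08, 4.22], [0.17, 2.65], [-2.57, 2.57]. Speed limits (rad/s): [2.79, 2.79, 3.14, 3.14, 3.14, 3.14].

### API

Orientations are given as a unit quaternion [w, x, y, z].
In Python, from plant import monitor, optics, workorder, bot gives the robot as it stands.
- The arm moves only by the shell command python3 -m creep 'ROWS' [FORCE]. ROWS is JSON, a list of rows, each a list of 7 numbers: the shift along the tool's x, y, z in m, then the turn, a rotation vector about the tool's x, y, z in rad, then the finger opening in m, from 0 to 0.094. A call has 1 to 5 rows; each row shifts and turns the commanded pose from where the row before left it, along the tool's axes as they then stand; what a row does not reach is not made up. A row lasts 1/10 s, in which the tool goes at most 50 mm and 8.59 degrees, less where a joint would pass 70% of its speed; a pose out of reach is approached as far as the arm can. A call is refused whole if a number of a shift passes 0.05 or a number of a turn 0.15, either way. A call with a gripper value outside its range is refused whole. The fingers move at their own pace and stop on an object; FORCE is the grip in N (left out, the last holds). Time passes only in rows, so rows that do not move let the fingers close. It gives the time, the measured TCP pose, the force, the opening and the grip force at its end, in the units of the state.
- monitor.get_state(): the state, without advancing time (a new reading comes with each control period).
- optics.snapshot(name): name is "scene" or "side" or "wrist"; returns a dict with "frame" (480x640x3 uint8, red, green, blue), "depth" (480x640 float32, m along the optical axis (not along the pixel's ray), 0 where there is no reading), "fx", "fy", "cx", "cy" (pixels), "distortion" ([k1, k2, p1, p2, k3] as OpenCV has them; the pictures are not rectified), "pose" (4x4, takes a point from camera to world coordinates). Camera axes: x right, y down, z forward; pixel columns grow to the right and rows downward; lengths in m; the calibration is good to about 2 mm. A picture is of the moment at which its call begins.
- workorder.job_done(): hands the job in; it is judged then, once.
The state is a dict: "t": time; "joints": joint angles; "joint_vel": joint speeds; "joint_efforts": joint torques, N m; "tool_pos": TCP position; "orientation": TCP orientation; "contact_force": force on the tool from outside, world axes, zero at the start; "moment": the same for the moment, N m; "width": opening from 0.0 (shut) to 1.0 (fully open); "grip_force": force on a finger pad.
Only numpy, scipy, OpenCV 4.12 (cv2) and the standard library are available. Lean on these libraries where they do the work, as an engineer would, in place of code of your own. Each camera call takes 0.05 s, during which the arm holds its last target. There are 200 camera calls.

## Working session

There is one attempt and no reset: what is moved stays moved. The work goes in short steps, Python scripts to look and compute and a shell command to move; the robot and the scene stay as the last step left them, time stands still between calls to the robot, and variables do not carry over. Pictures are saved under pics/ and viewed, at most 14 in all, crops included, and the job is handed in when it is done.

```bash
ls; mkdir -p pics; python3 - <<'E'
from plant import monitor, optics
import cv2,numpy as np
print(monitor.get_state())
for n in("scene","side","wrist"):
    s=optics.snapshot(n); cv2.imwrite(f"pics/{n}0.png",s["frame"][:,:,::-1]); np.savez(f"/tmp/{n}0.npz",**s)
    print(n,s["fx"],s["fy"],s["cx"],s["cy"],s["distortion"],np.round(s["pose"],3).tolist())
E
```

```text
pics
{'t': 0.0, 'joints': array([-1.03115512e-01,  8.79505506e-02,  1.37223262e+00, -6.41101470e-06,
        1.68357644e+00, -1.03099273e-01]), 'joint_vel': array([-0.00095553,  0.00062791,  0.0017425 , -0.00130206, -0.00186958,
       -0.00060493]), 'joint_efforts': array([ 1.28542815e-03, -3.40182602e+01, -3.02423716e+01,  7.18220207e-02,
        3.29729996e-02, -1.13141955e-04]), 'tool_pos': array([5.49463374e-01, 4.01352237e-05, 2.04317572e-01]), 'orientation': array([-8.38913588e-04,  7.07112360e-01,  7.07100372e-01, -6.85685759e-04]), 'contact_force': array([0.15764044, 1.47075789, 0.21381288]), 'moment': array([-0.05253765,  0.06504342,  0.01284111]), 'grip_force': 0.0, 'width': 1.0038741626402288}
scene 557.3542351749137 557.3542351749137 317.356033650126 231.48910784152878 [0.00820292 0.         0.         0.         0.        ] [[0.877, -0.229, 0.422, 0.035], [-0.48, -0.376, 0.793, -1.041], [-0.023, -0.898, -0.44, 0.616], [0.0, 0.0, 0.0, 1.0]]
side 543.0980066509313 543.0980066509313 315.06274124053755 231.6047905323419 [-0.08530265  0.          0.          0.          0.        ] [[-0.936, -0.201, 0.289, 0.238], [-0.352, 0.523, -0.776, 0.823], [0.005, -0.828, -0.56, 0.687], [0.0, 0.0, 0.0, 1.0]]
wrist 360.9550008724615 360.9550008724615 314.77721399054144 238.1278167019537 [-0.0668672  0.         0.         0.         0.       ] [[1.0, -0.0, -0.002, 0.55], [-0.001, -0.96, -0.28, 0.083], [-0.002, 0.28, -0.96, 0.383], [0.0, 0.0, 0.0, 1.0]]
```

View pictures.

View pics/scene0.png

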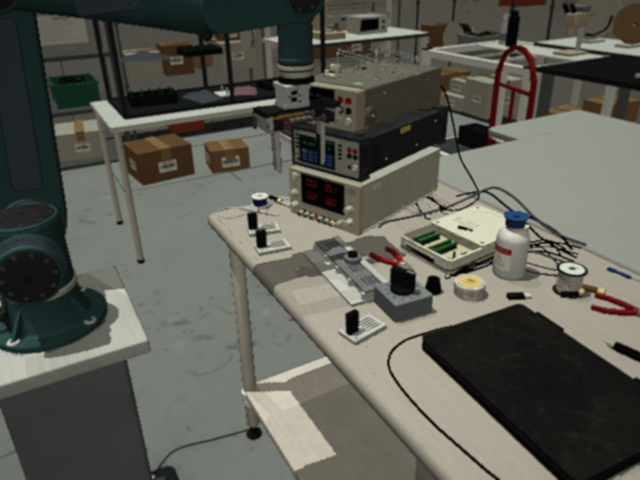

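View pics/side0.png

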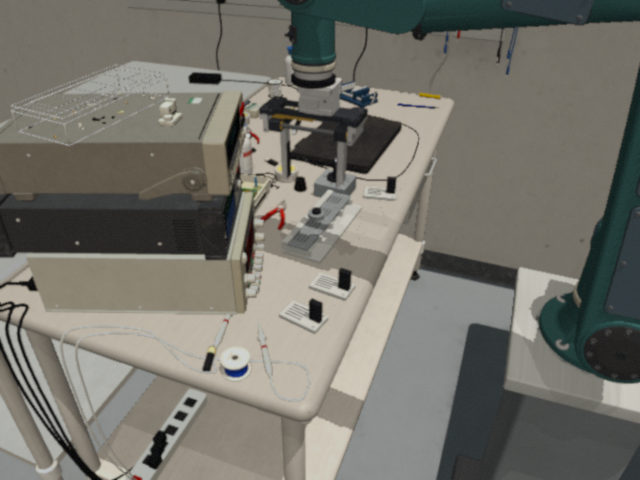

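View pics/wrist0.png

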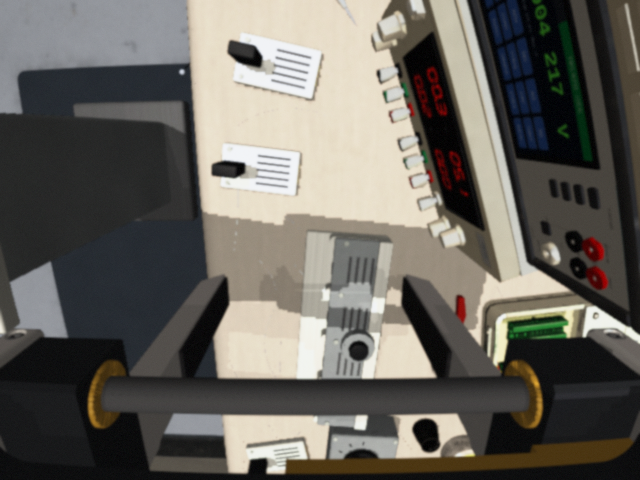

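```bash
cat > h.py <<'E'
import cv2,numpy as np
from plant import monitor,optics
from scipy.spatial.transform import Rotation as R
def snap(n,f):
    s=optics.snapshot(n); cv2.imwrite(f"pics/{f}.png",s["frame"][:,:,::-1]); np.savez(f"/tmp/{f}.npz",**s); return s
def load(f): return dict(np.load(f"/tmp/{f}.npz"))
def rays(s,px):
    K=np.array([[s["fx"],0,s["cx"]],[0,s["fy"],s["cy"]],[0,0,1]],float)
    u=cv2.undistortPoints(np.array(px,float).reshape(-1,1,2),K,s["distortion"]).reshape(-1,2)
    return s["pose"][:3,3],np.c_[u,np.ones(len(u))]@s["pose"][:3,:3].T
def plane(s,px,z):
    o,d=rays(s,px); return (o+d*((z-o[2])/d[:,2])[:,None])[:,:2]
def slabs(s,z=.01,thr=205,amin=600):
    f=s["frame"]; h=cv2.cvtColor(f,cv2.COLOR_RGB2HSV)
    m=((f.min(2)>thr)&(h[...,1]<22)).astype(np.uint8)*255
    m=cv2.morphologyEx(m,cv2.MORPH_CLOSE,np.ones((9,9)))
    out=[]
    for c in cv2.findContours(m,cv2.RETR_EXTERNAL,cv2.CHAIN_APPROX_NONE)[0]:
        if cv2.contourArea(c)<amin: continue
        p=plane(s,c,z); r=cv2.minAreaRect((p*1000).astype(np.float32)); (cx,cy),(w,h_),a=r
        if w<h_: w,h_,a=h_,w,a-90
        a=(a+90)%180-90
        x,y=cv2.boundingRect(c)[:2]
        out.append((cx,cy,w,h_,a)); print("px",cv2.boundingRect(c),"c",round(cx,1),round(cy,1),"wh",round(w,1),round(h_,1),"yaw",round(a,1),"tab",round(cx-26*np.cos(np.radians(a)),1),round(cy-26*np.sin(np.radians(a)),1))
    return out
E
python3 - <<'E'
from h import *
s=load("wrist0"); slabs(s)
cv2.imwrite("pics/w0c.png",cv2.resize(s["frame"][220:480,200:480,::-1],None,fx=2.2,fy=2.2,interpolation=3))
E
```

```text
px (246, 442, 60, 30) c 496.9 -336.2 wh 77.9 45.1 yaw 10.3 tab 471.3 -340.8
px (296, 317, 30, 61) c 543.3 -163.0 wh 84.3 30.2 yaw 84.9 tab 541.0 -188.9
px (564, 306, 76, 37) c 900.2 -141.2 wh 125.8 35.9 yaw -28.2 tab 877.3 -128.9
px (220, 143, 80, 53) c 491.3 47.3 wh 78.5 45.1 yaw -7.2 tab 465.5 50.5
px (233, 32, 89, 66) c 511.6 147.0 wh 78.9 44.9 yaw -13.1 tab 486.3 152.9
```

View pics/w0c.png

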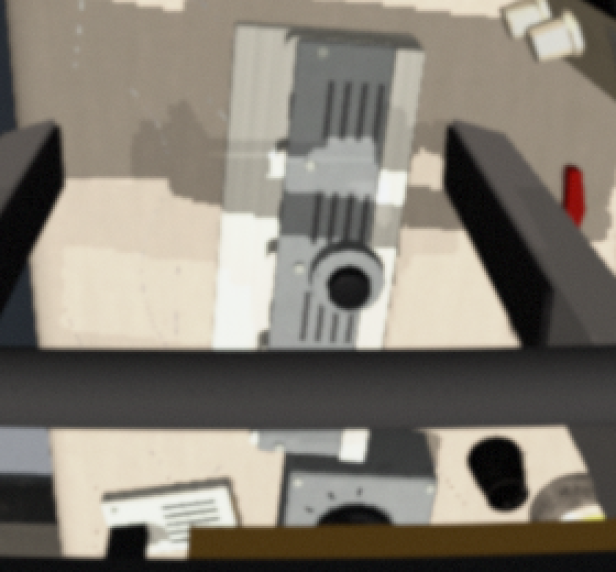

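```bash
python3 -m creep '[[-0.03,0,-0.03,0,0,0,0.094],[-0.03,0,-0.03,0,0,0,0.094],[-0.03,0,-0.03,0,0,0,0.094],[-0.03,0,-0.03,0,0,0,0.094],[-0.03,0,0,0,0,0,0.094]]'; python3 -m creep '[[0,0,0,0,0,0,0.094],[0,0,0,0,0,0,0.094]]'; python3 - <<'E'
from h import *
s=snap("wrist","w1"); slabs(s)
cv2.imwrite("pics/w1c.png",cv2.resize(s["frame"][60:460,180:500,::-1],(480*1,600),interpolation=3))
E
```

```text
t: 0.65
tool_pos: [0.5511, -0.1516, 0.3309]
orientation: [0.004, 0.707, 0.707, 0.002]
contact_force: [0.1, 0.5, 0.3]
width: 1.003
grip_force: 0.0
t: 0.85
tool_pos: [0.5498, -0.1501, 0.3245]
orientation: [-0.001, 0.707, 0.707, -0.0]
contact_force: [0.4, 0.7, -0.2]
width: 1.001
grip_force: 0.0
px (255, 301, 54, 30) c 497.5 -336.5 wh 77.0 44.0 yaw 9.6 tab 471.8 -340.8
px (539, 152, 101, 121) c 958.1 -173.6 wh 168.8 165.0 yaw -83.9 tab 955.3 -147.8
px (360, 98, 20, 92) c 620.6 -81.7 wh 118.4 14.0 yaw 85.3 tab 618.5 -107.7
px (303, 95, 39, 85) c 550.9 -70.5 wh 108.2 42.7 yaw 77.4 tab 545.3 -95.9
px (0, 45, 42, 156) c 122.2 -48.4 wh 208.6 67.0 yaw 89.2 tab 121.8 -74.4
px (237, 18, 65, 45) c 491.2 47.6 wh 78.3 44.4 yaw -7.0 tab 465.4 50.8
```

View pics/w1c.png

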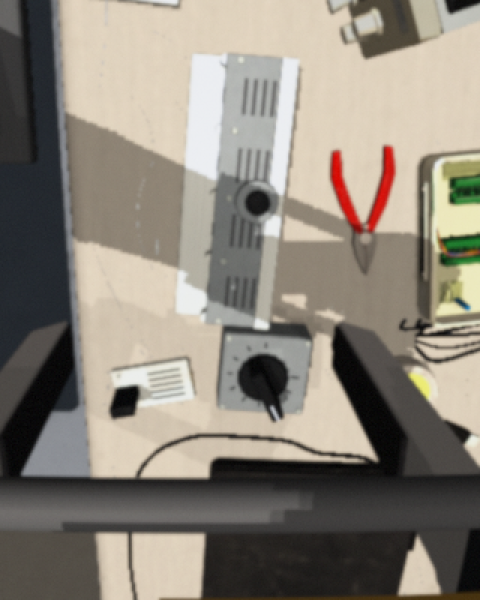

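```bash
python3 - <<'E'
from h import *
s=load("w1")
P=lambda l,z: plane(s,[(180+x/1.5,60+y/1.5) for x,y in l],z)
a=P([(192,55),(177,313)],.008); print("sill",a)
yaw=np.arctan2(*(-(a[0]-a[1])*[1,-1])[[0,1]]) 
d=a[0]-a[1]; yaw=np.arctan2(-d[0],d[1]); print("yaw",np.degrees(yaw),np.hypot(*d))
b=P([(220,337),(313,339),(218,410),(303,413)],.04); print("block",b)
bt=P([(258,203)],.045);print("button",bt)
R2=np.array([[np.cos(yaw),-np.sin(yaw)],[np.sin(yaw),np.cos(yaw)]])
for n,p in(("sill",a),("block",b),("but",bt)): print(n,((p)@R2*1000).round(1).tolist())
t=P([(262,375)],.084);print("dial",t, (t@R2*1000))
E
python3 - <<'E'
import sys; sys.path.insert(0,'.')
from h import *
s=load("w1"); cv2.imwrite("pics/w1d.png",cv2.resize(s["frame"][90:345,290:400,::-1],None,fx=2.35*1,fy=2.35,interpolation=2)[:,:])
cv2.imwrite("pics/w1e.png",np.hstack([cv2.resize(s["frame"][88:188,290:390,::-1],(400,400)),cv2.resize(s["frame"][250:350,310:410,::-1],(400,400))]))
E
```

```text
sill [[ 0.5402242  -0.02083499]
 [ 0.5239027  -0.25832225]]
yaw -3.931514688976736 0.23804744678875456
block [[ 0.56508392 -0.26984469]
 [ 0.65170191 -0.2721673 ]
 [ 0.56375344 -0.34676997]
 [ 0.64664964 -0.35054608]]
button [[ 0.5964811 -0.1439494]]
sill [[540.4, 16.3], [540.4, -221.8]]
block [[582.3, -230.5], [668.8, -226.8], [586.2, -307.3], [669.2, -305.4]]
but [[604.9, -102.7]]
dial [[ 0.60001938 -0.28617709]] [[ 618.22882203 -244.36387742]]
```

View pics/w1e.png

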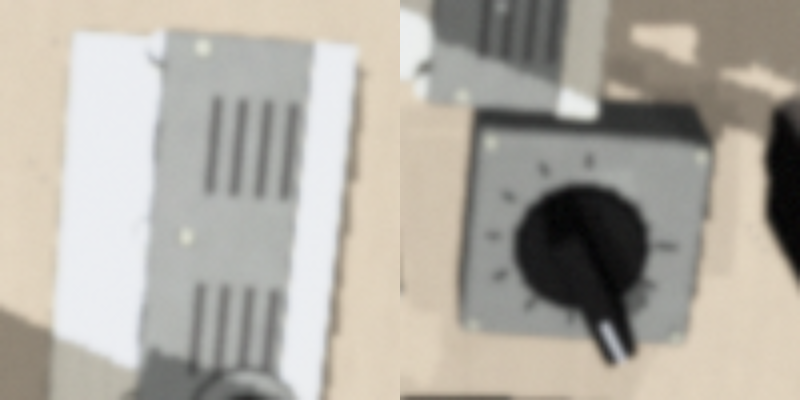

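```bash
python3 -m creep '[[0.04,-0.016,0.02,0,0,0,0.05],[0.04,-0.017,0.02,0,0,0,0.05],[0.04,-0.017,0.02,0,0,0,0.05],[0.04,-0.017,0.02,0,0,0,0.05],[0.04,-0.017,0.02,0,0,0,0.05]]' >/dev/null;  python3 -m creep '[[0,0,0.015,0,0,0.14,0.05],[0,0,0.015,0,0,0.14,0.05],[0,0,0.015,0,0,0.14,0.05],[0,0,0.015,0,0,0.14,0.05],[0,0,0.01,0,0,0.14,0.05]]' >/dev/null; python3 -m creep '[[0,0,0,0,0,0.14,0.05],[0,0,0,0,0,0.14,0.05],[0,0,0,0,0,0.14,0.05],[0,0,0,0,0,0.14,0.05],[0,0,0,0,0,0.14,0.05]]'>/dev/null;  python3 -m creep '[[0,0,0,0,0,0.14,0.05],[0,0,0,0,0,0.14,0.05],[0,0,0,0,0,0,0.05],[0,0,0,0,0,0,0.05]]'
cat >> h.py <<'E'
def tcp():
    st=monitor.get_state(); q=np.roll(st["orientation"],-1); M=R.from_quat(q).as_matrix()
    return st["tool_pos"],M,st
def to(x,y,z,yaw):
    p,M,st=tcp(); d=M.T@(np.array([x,y,z])/1000-p); a=np.degrees(np.arctan2(M[1,0],M[0,0]))
    print("tcp mm",(p*1000).round(1),"xyaw",round(a,1),"tilt",M[:,2].round(3),"F",st["contact_force"].round(1),"w mm",round(st["width"]*94,1),"g",round(st["grip_force"],1),"j6",round(st["joints"][5],2),"t",round(st["t"],1))
    print("tool shift mm",(d*1000).round(1),"turn z",round(-np.radians(yaw-a),3))
E
python3 - <<'E'
from h import *
s=snap("wrist","w2"); slabs(s); to(465.5,50.5,17,-7)
E
```

```text
t: 2.8
tool_pos: [0.4654, 0.0509, 0.1551]
orientation: [-0.0, 0.999, -0.052, -0.0]
contact_force: [-0.3, 0.2, -0.6]
width: 0.532
grip_force: 0.0
px (292, 175, 31, 63) c 482.0 57.8 wh 57.3 27.1 yaw -9.8 tab 456.4 62.3
px (180, 140, 52, 90) c 511.8 146.8 wh 78.3 44.5 yaw -13.0 tab 486.4 152.7
px (0, 115, 59, 57) c 567.0 303.9 wh 57.9 50.2 yaw 71.8 tab 558.8 279.2
px (458, 96, 182, 36) c 543.8 -168.1 wh 174.3 29.7 yaw 85.4 tab 541.7 -194.0
px (469, 14, 171, 24) c 616.6 -170.0 wh 155.8 14.1 yaw 85.6 tab 614.6 -195.9
tcp mm [465.5  50.7 155.2] xyaw -6.0 tilt [-0.001  0.    -1.   ] F [ 0.4  0.9 -0.2] w mm 49.7 g 0.0 j6 1.66 t 2.9
tool shift mm [1.000e-01 2.000e-01 1.382e+02] turn z 0.017
```

View pics/w2.png

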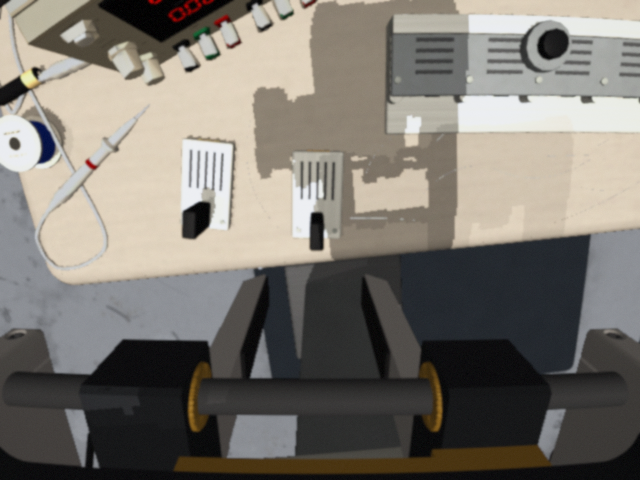

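```bash
python3 -m creep '[[0,0,0.03,0,0,0.017,0.05],[0,0,0.03,0,0,0,0.05],[0,0,0.03,0,0,0,0.05],[0,0,0.03,0,0,0,0.05],[0,0,0.018,0,0,0,0.05]]' >/dev/null; python3 -m creep '[[0,0,0,0,0,0,0.05],[0,0,0,0,0,0,0.0],[0,0,0,0,0,0,0],[0,0,0,0,0,0,0],[0,0,0,0,0,0,0]]' 35; python3 -m creep '[[0,0,0,0,0,0,0],[0,0,0,0,0,0,0],[0,0,-0.01,0,0,0,0],[0,0,-0.02,0,0,0,0],[0,0,0,0,0,0,0]]' 35; python3 - <<'E'
from h import *
# dock: rot-frame yaw -3.93, origin; approach pose for bay2 with slab tip 15mm before sill front edge.. tab x dock = -60-66-? 
a=np.radians(-3.93); O=np.array([589.0,-185.5]); M=np.array([[np.cos(a),-np.sin(a)],[np.sin(a),np.cos(a)]])
for b,y in(("b2",71),("b1",129),("b4",-45)):
    print(b,(O+M@[-110,y]).round(1),(O+M@[-50,y]).round(1))
p=O+M@[-110,71]; to(p[0],p[1],32,-3.93)
E
```

```text
t: 3.85
tool_pos: [0.4669, 0.05, 0.0187]
orientation: [-0.0, 0.998, -0.063, 0.001]
contact_force: [-0.0, 0.6, 0.8]
width: 0.227
grip_force: 0.0
t: 4.35
tool_pos: [0.4681, 0.05, 0.0502]
orientation: [-0.0, 0.998, -0.063, 0.003]
contact_force: [0.9, -0.6, -0.9]
width: 0.124
grip_force: 35.0
b2 [ 484.1 -107.1] [ 544.  -111.2]
b1 [488.1 -49.3] [548.  -53.4]
b4 [ 476.2 -222.9] [ 536. -227.]
tcp mm [468.1  50.   50.2] xyaw -7.2 tilt [ 0.006 -0.    -1.   ] F [ 0.9 -0.6 -0.9] w mm 11.6 g 35.0 j6 1.68 t 4.3
tool shift mm [ 35.5 153.9  18.3] turn z -0.058
```

```bash
python3 -m creep '[[0.005,0.03,0,0,0,0,0],[0.005,0.031,0,0,0,0,0],[0.005,0.031,0,0,0,0,0],[0.005,0.031,0.005,0,0,0,0],[0.0055,0.031,0.005,0,0,0,0]]' >/dev/null; python3 -m creep '[[0,0,0,0,0,-0.03,0],[0,0,0,0,0,-0.028,0],[0,0,0,0,0,0,0],[0,0,0,0,0,0,0]]'; python3 - <<'E'
from h import *
s=snap("wrist","w3"); to(474.1,-106.4,40,-3.93)
cv2.imwrite("pics/w3c.png",cv2.resize(s["frame"][0:300,120:520,::-1],(800,600),interpolation=2))
E
```

```text
t: 5.25
tool_pos: [0.4719, -0.105, 0.0375]
orientation: [-0.0, 0.999, -0.033, 0.0]
contact_force: [0.2, 0.6, -1.3]
width: 0.124
grip_force: 35.0
tcp mm [ 472.  -105.    37.6] xyaw -3.8 tilt [ 0.  0. -1.] F [ 0.1  0.4 -1.1] w mm 11.8 g 35.0 j6 1.3 t 5.3
tool shift mm [ 2.2  1.3 -2.4] turn z 0.002
```

View pics/w3c.png

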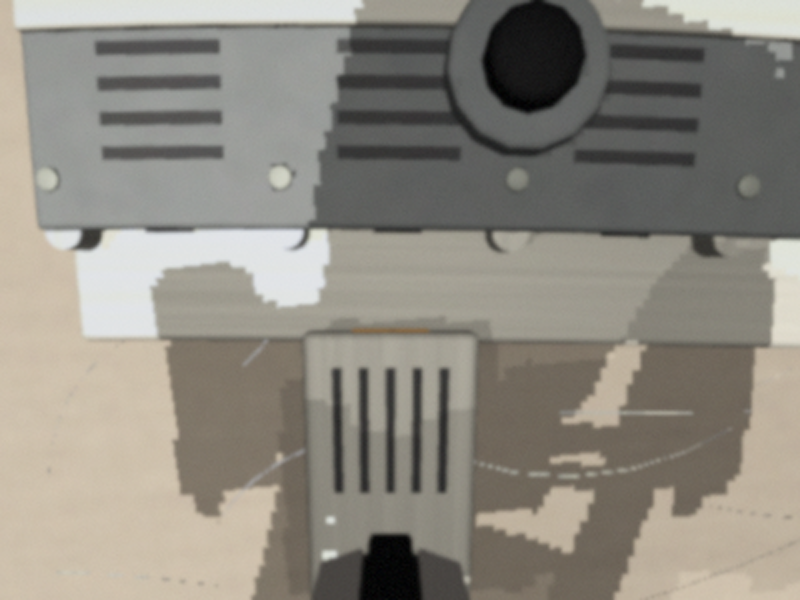

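```bash
python3 - <<'E'
from h import *
s=load("w3"); P=lambda l,z: plane(s,[(120+x/2,y/2) for x,y in l],z)*1000
a=P([(48,179),(280,177),(517,180),(749,186)],.028); e=P([(40,229),(800,237)],.028); sl=P([(82,338),(770,346)],.008)
f=P([(306,334),(475,334)],.0306); sd=P([(306,345),(315,560),(475,345),(468,560)],.0306)
ang=lambda p,q: np.degrees(np.arctan2(-(p-q)[0],(p-q)[1]))
print("screws",a.round(1).tolist(),"yaw",ang(a[0],a[3]),"edge",e.round(1).tolist(),ang(e[0],e[1]),"sill",sl.round(1).tolist(),ang(sl[0],sl[1]))
print("slab front",f.round(1).tolist(),ang(f[0],f[1]),"sides",sd.round(1).tolist())
y=np.radians(-3.93); M=np.array([[np.cos(y),-np.sin(y)],[np.sin(y),np.cos(y)]])
for n,p in(("scr",a),("edge",e),("sill",sl),("front",f)): print(n,(p@M).round(1).tolist())
print("tcp",((tcp()[0][:2]*1000)@M).round(1))
E
```

```text
screws [[581.0, -26.2], [576.5, -84.1], [571.9, -142.1], [567.6, -200.4]] yaw -4.388422841446976 edge [[569.3, -22.1], [554.7, -214.5]] -4.3480725118930605 sill [[540.1, -19.6], [524.5, -218.7]] -4.4722581809035535
slab front [[538.1, -87.2], [535.2, -130.0]] -3.887424957694628 sides [[535.4, -86.9], [476.3, -83.5], [532.5, -129.9], [473.5, -125.9]]
scr [[581.4, 13.7], [580.9, -44.4], [580.3, -102.6], [580.0, -161.1]]
edge [[569.5, 17.0], [568.1, -176.0]]
sill [[540.1, 17.5], [538.2, -182.3]]
front [[542.9, -50.1], [542.9, -93.1]]
tcp [478.1 -72.4]
```

```bash
cat >> h.py <<'E'
YAW=-4.4; _y=np.radians(YAW); DM=np.array([[np.cos(_y),-np.sin(_y)],[np.sin(_y),np.cos(_y)]])
_scr=np.array([[581.0,-26.2],[576.5,-84.1],[571.9,-142.1],[567.6,-200.4]])
_edge=np.array([[569.3,-22.1],[554.7,-214.5]])
DO=DM@[(_edge@DM)[:,0].mean()+30,((_scr@DM)[:,1]-[158,100,42,-16]).mean()]
def dock(p): return (np.asarray(p)-DO)@DM
def world(x,y): return DO+DM@[x,y]
E
python3 - <<'E'
from h import *
print("O",DO, "sill x",dock([[540.1,-19.6],[524.5,-218.7]]).round(1),"scr",dock(h:=[[581.0,-26.2],[576.5,-84.1],[571.9,-142.1],[567.6,-200.4]]).round(1).tolist())
print("slab front",dock([[538.1,-87.2],[535.2,-130.0]]).round(1), "tcp",dock(tcp()[0][:2]*1000))
to(*world(-110,71),31,YAW)
E
```

```text
O [ 586.92674662 -185.38529563] sill x [[-59.4 161.7]
 [-59.7 -38. ]] scr [[-18.1, 158.3], [-18.2, 100.2], [-18.3, 42.0], [-18.1, -16.5]]
slab front [[-56.2  94.1]
 [-55.8  51.3]] tcp [-120.73203905   71.33883543]
tcp mm [ 472.  -105.    37.6] xyaw -3.8 tilt [ 0.  0. -1.] F [ 0.1  0.4 -1.1] w mm 11.8 g 35.0 j6 1.3 t 5.3
tool shift mm [10.7  0.4  6.6] turn z 0.01
```

```bash
python3 -m creep '[[0.004,0.0008,0.005,0,0,0.01,0],[0.004,0,0.005,0,0,0,0],[0,0,0,0,0,0,0],[0,0,0,0,0,0,0]]'; python3 -m creep '[[0.006,0,0,0,0,0,0],[0.006,0,0,0,0,0,0],[0.006,0,0,0,0,0,0],[0,0,0,0,0,0,0]]';  python3 - <<'E'
from h import *
to(*world(-50,71),27,YAW)
E
```

```text
t: 5.7
tool_pos: [0.4797, -0.1071, 0.027]
orientation: [-0.0, 0.999, -0.039, -0.0]
contact_force: [-0.5, -0.5, -1.1]
width: 0.124
grip_force: 35.0
t: 6.1
tool_pos: [0.4989, -0.109, 0.0277]
orientation: [0.0, 0.999, -0.039, 0.001]
contact_force: [0.1, 0.9, -1.7]
width: 0.125
grip_force: 35.0
tcp mm [ 498.9 -109.    27.7] xyaw -4.5 tilt [ 0.001 -0.    -1.   ] F [ 0.1  0.9 -1.7] w mm 11.8 g 35.0 j6 1.32 t 6.1
tool shift mm [43.6 -1.7  0.8] turn z -0.001
```

```bash
python3 - <<'E'
from h import *
s=snap("wrist","w4")
print([dock(tcp()[0][:2]*1000).round(2).tolist() for _ in range(2)])
cv2.imwrite("pics/w4c.png",cv2.resize(s["frame"][20:250,180:460,::-1],(700,575),interpolation=2))
E
```

```text
[[-94.2, 69.45], [-94.2, 69.45]]
```

View pics/w4c.png

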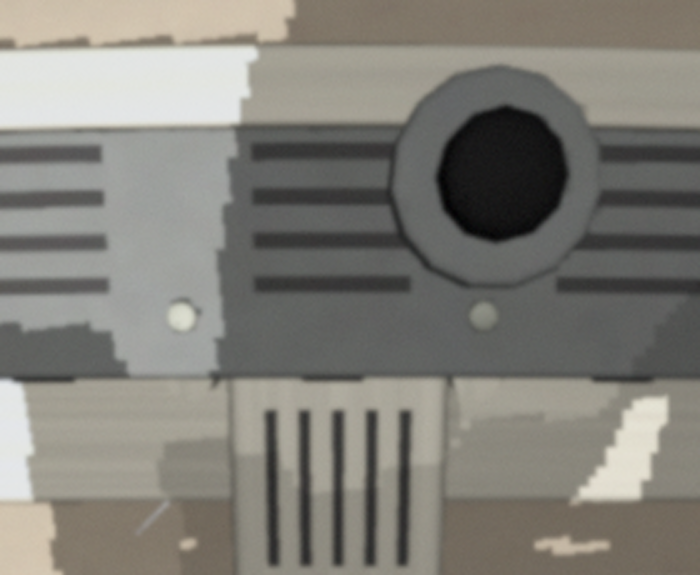

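```bash
python3 - <<'E'
from h import *
s=load("w4"); P=lambda l,z: dock(plane(s,[(180+x*.4,20+y*.4) for x,y in l],z)*1000).round(1).tolist()
print("scr",P([(181,316),(484,316)],.028),"edge",P([(20,378),(690,376)],.028),"slab",P([(230,382),(235,560),(447,382),(440,560)],.020),"grooves",P([(271,412),(273,563),(405,412),(403,563)],.02))
E
```

```text
scr [[-18.2, 100.3], [-18.3, 41.8]] edge [[-29.8, 132.9], [-29.6, 0.3]] slab [[-31.7, 92.2], [-69.9, 92.4], [-31.8, 47.6], [-70.1, 48.0]] grooves [[-37.9, 83.9], [-70.6, 84.2], [-38.0, 56.2], [-70.7, 56.0]]
```

```bash
python3 -m creep '[[0.006,-0.0009,0,0,0,0,0],[0.006,0,0,0,0,0,0],[0.006,0,0,0,0,0,0],[0.006,0,0,0,0,0,0]]'; python3 -m creep '[[0.006,0,0,0,0,0,0],[0.006,0,0,0,0,0,0],[0.004,0,0,0,0,0,0],[0,0,0,0,0,0,0]]';  python3 - <<'E'
from h import *
print(dock(tcp()[0][:2]*1000)); to(*world(-50,71),25,YAW)
E
```

```text
t: 6.55
tool_pos: [0.5225, -0.1098, 0.0276]
orientation: [0.0, 0.999, -0.039, 0.0]
contact_force: [0.1, 0.2, -0.5]
width: 0.127
grip_force: 35.0
t: 6.95
tool_pos: [0.5383, -0.1111, 0.0275]
orientation: [0.0, 0.999, -0.039, 0.0]
contact_force: [0.5, -0.3, -1.1]
width: 0.126
grip_force: 35.0
[-54.15986954  70.35002543]
tcp mm [ 538.3 -111.1   27.5] xyaw -4.5 tilt [ 0. -0. -1.] F [ 0.5 -0.3 -1.1] w mm 11.8 g 35.0 j6 1.34 t 7.0
tool shift mm [ 4.2 -0.7  2.5] turn z -0.001
```

Free of contact. Push the last few mm, and lower onto the floor.

```bash
python3 -m creep '[[0.003,0,0.001,0,0,0,0],[0.002,0,0.001,0,0,0,0],[0.001,0,0,0,0,0,0],[0,0,0,0,0,0,0]]'; python3 -m creep '[[0.001,0,0,0,0,0,0],[0.0,0,0,0,0,0,0]]'
```

```text
t: 7.35
tool_pos: [0.5431, -0.1116, 0.0263]
orientation: [0.0, 0.999, -0.039, -0.001]
contact_force: [-5.8, -0.3, 4.6]
width: 0.125
grip_force: 35.0
t: 7.55
tool_pos: [0.5432, -0.1116, 0.0264]
orientation: [0.0, 0.999, -0.039, -0.002]
contact_force: [-8.0, 0.6, 6.3]
width: 0.132
grip_force: 35.0
```

```bash
python3 -m creep '[[0,0,0,0,0,0,0.035],[0,0,0,0,0,0,0.035],[0,0,0,0,0,0,0.035]]' >/dev/null; python3 -m creep '[[0,0,-0.03,0,0,0,0.035],[0,0,-0.03,0,0,0,0.035],[0,0,-0.03,0,0,0,0.035],[0,0,-0.03,0,0,0,0.05],[0,0,0,0,0,0,0.05]]';  python3 - <<'E'
from h import *
s=snap("wrist","w5"); slabs(s); to(486.3,152.8,150,-13)
cv2.imwrite("pics/w5c.png",s["frame"][:,:,::-1])
E
```

```text
t: 8.35
tool_pos: [0.5479, -0.1124, 0.151]
orientation: [0.001, 0.999, -0.039, 0.005]
contact_force: [0.2, -0.1, 0.5]
width: 0.502
grip_force: 0.0
px (37, 245, 43, 75) c 512.4 145.8 wh 75.7 41.2 yaw -13.2 tab 487.0 151.8
px (211, 217, 72, 25) c 551.1 -49.6 wh 64.9 22.8 yaw 85.3 tab 549.0 -75.5
tcp mm [ 546.5 -112.   148.1] xyaw -4.5 tilt [ 0.006 -0.002 -1.   ] F [ 1.   0.2 -0.7] w mm 48.9 g 0.0 j6 1.35 t 8.4
tool shift mm [ -80.7 -259.3   -2.7] turn z 0.149
```

View pics/w5.png

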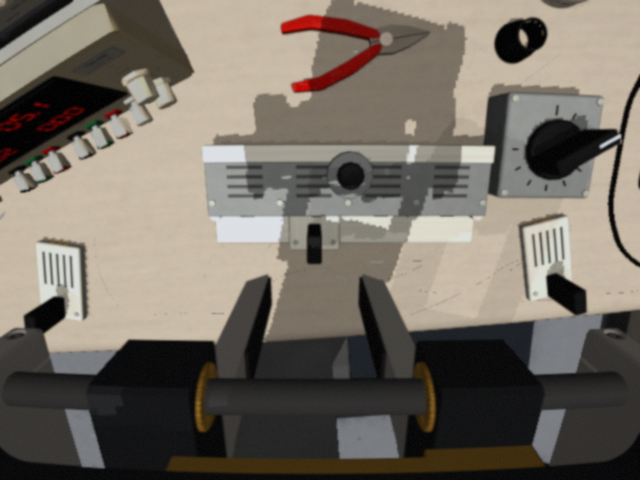

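```bash
python3 -m creep '[[-0.012,-0.037,0,0,0,0,0.05],[-0.012,-0.037,0,0,0,0,0.05],[-0.012,-0.037,0,0,0,0,0.05],[-0.012,-0.037,0,0,0,0,0.05],[-0.012,-0.037,0,0,0,0,0.05]]' >/dev/null; python3 -m creep '[[-0.011,-0.037,0,0,0,0,0.05],[-0.01,-0.037,0,0,0,0,0.05],[0,0,0,0,0,0.149,0.05],[0,0,0,0,0,0,0.05],[0,0,0,0,0,0,0.05]]';  python3 - <<'E'
from h import *
s=snap("wrist","w6"); slabs(s); to(486.3,152.8,17,-13)
E
```

```text
t: 9.4
tool_pos: [0.4835, 0.1527, 0.1438]
orientation: [0.001, 0.994, -0.112, -0.001]
contact_force: [-0.3, 0.2, 1.2]
width: 0.531
grip_force: 0.0
px (290, 175, 50, 64) c 501.2 149.5 wh 56.8 43.3 yaw -12.1 tab 475.8 154.9
px (90, 144, 66, 59) c 568.8 311.3 wh 53.9 49.8 yaw 18.4 tab 544.2 303.1
px (498, 72, 107, 47) c 549.3 -66.8 wh 94.4 33.2 yaw 85.3 tab 547.2 -92.7
px (508, 0, 132, 16) c 616.8 -94.1 wh 116.0 11.3 yaw 81.5 tab 613.0 -119.8
tcp mm [483.8 152.4 144.2] xyaw -12.9 tilt [-0.002 -0.001 -1.   ] F [-0.1 -0.4  1. ] w mm 50.3 g 0.0 j6 1.99 t 9.4
tool shift mm [  2.6  -1.1 127.2] turn z 0.001
```

```bash
python3 -m creep '[[0.0025,-0.001,0.03,0,0,0,0.05],[0,0,0.03,0,0,0,0.05],[0,0,0.03,0,0,0,0.05],[0,0,0.025,0,0,0,0.05],[0,0,0.012,0,0,0,0.05]]' >/dev/null; python3 -m creep '[[0,0,0,0,0,0,0.05],[0,0,0,0,0,0,0.0],[0,0,0,0,0,0,0],[0,0,0,0,0,0,0],[0,0,0,0,0,0,0]]' 35; python3 -m creep '[[0,0,0,0,0,0,0],[0,0,0,0,0,0,0],[0,0,-0.01,0,0,0,0],[0,0,-0.02,0,0,0,0],[0,0,0,0,0,0,0]]' 35; python3 - <<'E'
from h import *
to(*world(-120,129),38,YAW)
E
```

```text
t: 10.45
tool_pos: [0.4877, 0.1536, 0.0196]
orientation: [-0.0, 0.994, -0.113, 0.001]
contact_force: [-0.4, 0.1, -0.0]
width: 0.229
grip_force: 0.0
t: 10.95
tool_pos: [0.489, 0.154, 0.0514]
orientation: [-0.001, 0.994, -0.113, 0.003]
contact_force: [1.1, -0.3, -1.7]
width: 0.125
grip_force: 35.0
tcp mm [489.  154.   51.4] xyaw -13.0 tilt [ 0.006  0.001 -1.   ] F [ 1.1 -0.3 -1.7] w mm 11.8 g 35.0 j6 1.99 t 10.9
tool shift mm [ 33.8 199.   13. ] turn z -0.15
```

```bash
python3 -m creep '[[0.006,0.039,0,0,0,0,0],[0.006,0.04,0,0,0,0,0],[0.006,0.04,0.003,0,0,0,0],[0.006,0.04,0.005,0,0,0,0],[0.0085,0.04,0.005,0,0,0,0]]' >/dev/null; python3 -m creep '[[0,0,0,0,0,-0.075,0],[0,0,0,0,0,-0.075,0],[0,0,0,0,0,0,0],[0,0,0,0,0,0,0]]' >/dev/null; python3 - <<'E'
from h import *
s=snap("wrist","w7"); print(dock(tcp()[0][:2]*1000)); to(*world(-120,129),38,YAW)
cv2.imwrite("pics/w7c.png",cv2.resize(s["frame"][0:300,120:520,::-1],(800,600),interpolation=2))
E
```

```text
[-123.63277538  128.73902688]
tcp mm [473.5 -47.5  35.2] xyaw -4.5 tilt [-0.  0. -1.] F [-0.2 -1.1 -1.7] w mm 11.6 g 35.0 j6 1.43 t 11.9
tool shift mm [ 3.6 -0.3 -2.8] turn z -0.001
```

View pics/w7c.png

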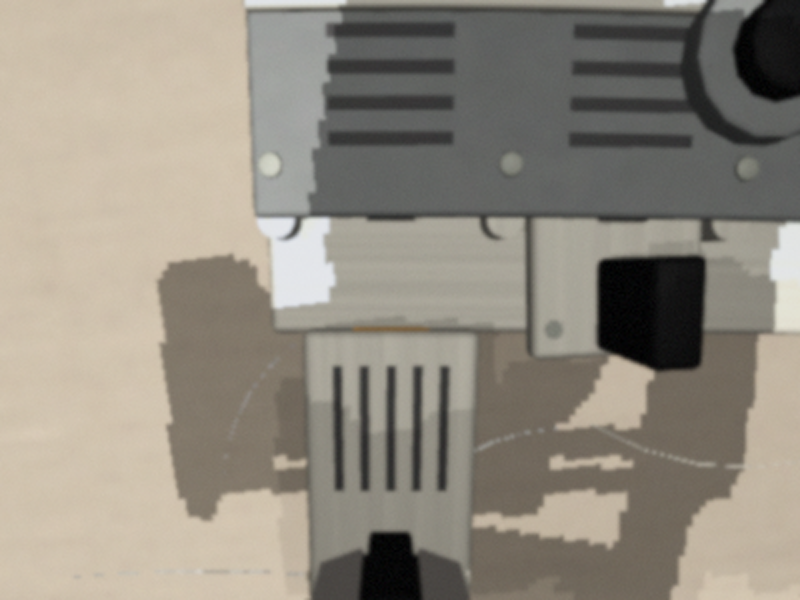

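```bash
python3 - <<'E'
from h import *
s=load("w7"); P=lambda l,z: dock(plane(s,[(120+x/2,y/2) for x,y in l],z)*1000).round(1).tolist()
print("scr",P([(270,164),(511,163),(748,168)],.028),"edge",P([(260,216),(790,219)],.028),"slab",P([(306,334),(475,334),(306,345),(475,345)],.0277),"grooves",P([(337,370),(340,490),(445,370),(443,490)],.0277))
E
```

```text
scr [[-18.0, 158.1], [-18.0, 100.0], [-18.1, 41.4]] edge [[-30.1, 161.1], [-29.9, 29.2]] slab [[-58.9, 150.7], [-59.0, 107.6], [-61.6, 150.8], [-61.8, 107.6]] grooves [[-68.1, 143.0], [-100.5, 142.9], [-68.2, 115.1], [-100.6, 115.1]]
```

```bash
python3 -m creep '[[0.004,0,0.004,0,0,0,0],[0.004,0,0.004,0,0,0,0],[0,0,0,0,0,0,0]]'>/dev/null; python3 -m creep '[[0.006,0,0,0,0,0,0],[0.006,0,0,0,0,0,0],[0.006,0,0,0,0,0,0],[0,0,0,0,0,0,0]]';  python3 - <<'E'
from h import *
print(dock(tcp()[0][:2]*1000));to(*world(-50,129),27,YAW)
E
```

```text
t: 12.6
tool_pos: [0.5008, -0.05, 0.0277]
orientation: [0.0, 0.999, -0.039, 0.0]
contact_force: [0.3, 0.7, -1.5]
width: 0.125
grip_force: 35.0
[-96.30590528 128.40080818]
tcp mm [500.8 -50.   27.7] xyaw -4.4 tilt [ 0.001 -0.    -1.   ] F [ 0.3  0.7 -1.5] w mm 11.8 g 35.0 j6 1.44 t 12.6
tool shift mm [46.3 -0.6  0.8] turn z -0.0
```

```bash
python3 -m creep '[[0.006,-0.0005,0,0,0,0,0],[0.006,0,0,0,0,0,0],[0.006,0,0,0,0,0,0],[0.006,0,0,0,0,0,0]]'; python3 -m creep '[[0.006,0,0,0,0,0,0],[0.006,0,0,0,0,0,0],[0.006,0,0,0,0,0,0],[0,0,0,0,0,0,0]]';  python3 - <<'E'
from h import *
print(dock(tcp()[0][:2]*1000))
E
```

```text
t: 13.0
tool_pos: [0.5242, -0.0512, 0.0275]
orientation: [0.0, 0.999, -0.039, 0.0]
contact_force: [-0.5, 1.5, -1.5]
width: 0.124
grip_force: 35.0
t: 13.4
tool_pos: [0.5424, -0.0527, 0.0275]
orientation: [0.0, 0.999, -0.039, 0.0]
contact_force: [0.3, -0.4, -1.6]
width: 0.128
grip_force: 35.0
[-54.59863389 128.89394366]
```

```bash
python3 -m creep '[[0.003,0,0.001,0,0,0,0],[0.002,0,0.001,0,0,0,0],[0.001,0,0,0,0,0,0],[0,0,0,0,0,0,0]]'; python3 -m creep '[[0.001,0,0,0,0,0,0],[0.0,0,0,0,0,0,0]]'
```

```text
t: 13.8
tool_pos: [0.5467, -0.053, 0.0272]
orientation: [0.0, 0.999, -0.039, -0.001]
contact_force: [-4.3, 0.2, 7.6]
width: 0.124
grip_force: 35.0
t: 14.0
tool_pos: [0.5471, -0.0531, 0.0272]
orientation: [0.0, 0.999, -0.039, -0.002]
contact_force: [-6.4, 0.2, 8.7]
width: 0.127
grip_force: 35.0
```

```bash
python3 -m creep '[[0,0,0,0,0,0,0.035],[0,0,0,0,0,0,0.035],[0,0,0,0,0,0,0.035]]' >/dev/null; python3 -m creep '[[0,0,-0.03,0,0,0,0.035],[0,0,-0.03,0,0,0,0.035],[0,0,-0.03,0,0,0,0.035],[0,0,-0.03,0,0,0,0.05],[0,0,0,0,0,0,0.05]]' >/dev/null; python3 -m creep '[[-0.01,0.037,0,0,0,0,0.05],[-0.01,0.037,0,0,0,0,0.05],[-0.01,0.037,0,0,0,0,0.05],[-0.01,0.037,0,0,0,0,0.05],[0,0,0,0,0,0,0.05]]'; python3 - <<'E'
from h import *
s=snap("wrist","w8"); slabs(s); to(471.6,-340.8,150,10)
E
```

```text
t: 15.3
tool_pos: [0.4952, -0.2011, 0.1437]
orientation: [0.0, 0.999, -0.041, -0.001]
contact_force: [-0.3, 0.8, -0.2]
width: 0.531
grip_force: 0.0
px (438, 165, 55, 93) c 497.5 -335.6 wh 77.8 43.4 yaw 10.4 tab 472.0 -340.3
px (145, 162, 58, 39) c 547.0 -80.5 wh 54.5 32.6 yaw 86.3 tab 545.4 -106.4
px (215, 161, 46, 41) c 542.9 -135.5 wh 40.8 34.0 yaw 89.4 tab 542.6 -161.5
px (77, 81, 224, 24) c 618.3 -104.9 wh 187.1 14.3 yaw 85.5 tab 616.3 -130.8
tcp mm [ 496.  -199.1  143.8] xyaw -4.6 tilt [-0.002  0.001 -1.   ] F [-0.4 -0.1  0.8] w mm 50.1 g 0.0 j6 1.16 t 15.3
tool shift mm [-12.9 143.2  -6.3] turn z -0.256
```

View pics/w8.png

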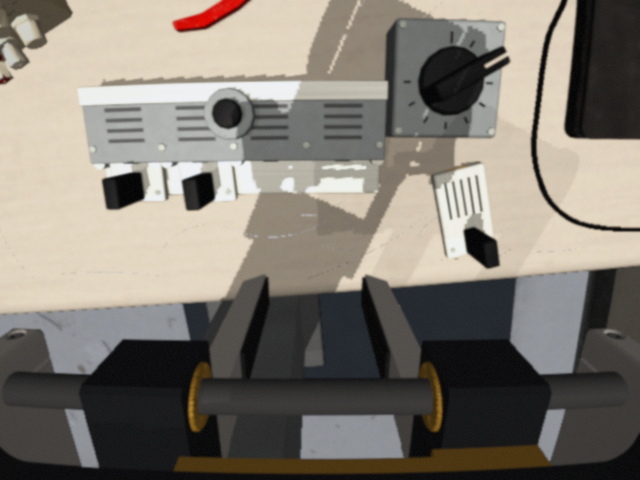

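```bash
python3 -m creep '[[-0.003,0.036,0,0,0,0,0.05],[-0.003,0.036,0,0,0,0,0.05],[-0.003,0.036,0,0,0,0,0.05],[-0.004,0.035,0,0,0,0,0.05],[0,0,0,0,0,-0.128,0.05]]'>/dev/null; python3 -m creep '[[0,0,0,0,0,-0.128,0.05],[0,0,0,0,0,0,0.05],[0,0,0,0,0,0,0.05]]'>/dev/null; python3 - <<'E'
from h import *
s=snap("wrist","w9"); slabs(s); to(471.0,-340.6,17,10.2)
E
```

```text
px (67, 84, 174, 77) c 545.8 -186.9 wh 148.2 53.4 yaw 84.2 tab 543.2 -212.8
px (0, 0, 253, 62) c 613.3 -153.9 wh 215.2 23.4 yaw 84.3 tab 610.7 -179.8
tcp mm [ 473.6 -338.2  144.9] xyaw 10.2 tilt [-0.     0.001 -1.   ] F [ 0.9  0.2 -0.5] w mm 49.9 g 0.0 j6 0.68 t 16.2
tool shift mm [ -3.    2.  127.9] turn z -0.0
```

```bash
python3 -m creep '[[-0.003,0.002,0.03,0,0,0,0.05],[0,0,0.03,0,0,0,0.05],[0,0,0.03,0,0,0,0.05],[0,0,0.025,0,0,0,0.05],[0,0,0.012,0,0,0,0.05]]' >/dev/null; python3 -m creep '[[0,0,0,0,0,0,0.05],[0,0,0,0,0,0,0.0],[0,0,0,0,0,0,0],[0,0,0,0,0,0,0],[0,0,0,0,0,0,0]]' 35; python3 -m creep '[[0,0,0,0,0,0,0],[0,0,0,0,0,0,0],[0,0,-0.01,0,0,0,0],[0,0,-0.02,0,0,0,0],[0,0,0,0,0,0,0]]' 35; python3 - <<'E'
from h import *
to(*world(-120,-45),38,YAW)
E
```

```text
t: 17.2
tool_pos: [0.4713, -0.3422, 0.0198]
orientation: [0.001, 0.996, 0.089, 0.001]
contact_force: [-1.6, 0.3, -0.9]
width: 0.228
grip_force: 0.0
t: 17.7
tool_pos: [0.4722, -0.343, 0.0516]
orientation: [0.002, 0.996, 0.089, 0.002]
contact_force: [0.1, 0.0, -1.2]
width: 0.126
grip_force: 35.0
tcp mm [ 472.2 -343.    51.6] xyaw 10.2 tilt [ 0.004 -0.004 -1.   ] F [ 0.1  0.  -1.2] w mm 11.8 g 35.0 j6 0.67 t 17.7
tool shift mm [  13.4 -121.6   13.1] turn z 0.256
```

```bash
python3 -m creep '[[-0.002,-0.03,0,0,0,0,0],[0.003,-0.03,0,0,0,0,0],[0.003,-0.03,0.003,0,0,0,0],[0.003,-0.031,0.005,0,0,0,0],[0.004,0,0.003,0,0,0.128,0]]' >/dev/null; python3 -m creep '[[0,0,0,0,0,0.128,0],[0,0,0,0,0,0,0],[0,0,0,0,0,0,0]]' >/dev/null; python3 - <<'E'
from h import *
s=snap("wrist","w10"); print(dock(tcp()[0][:2]*1000)); to(*world(-120,-45),38,YAW)
cv2.imwrite("pics/w10c.png",cv2.resize(s["frame"][0:300,120:520,::-1],(800,600),interpolation=2))
E
```

```text
[-124.0405106  -44.9303178]
tcp mm [ 459.8 -220.7   37.3] xyaw -4.3 tilt [-0.  0. -1.] F [-0.1  1.2 -1.1] w mm 12.1 g 35.0 j6 1.09 t 18.6
tool shift mm [ 4.   0.1 -0.7] turn z 0.002
```

View pics/w10c.png

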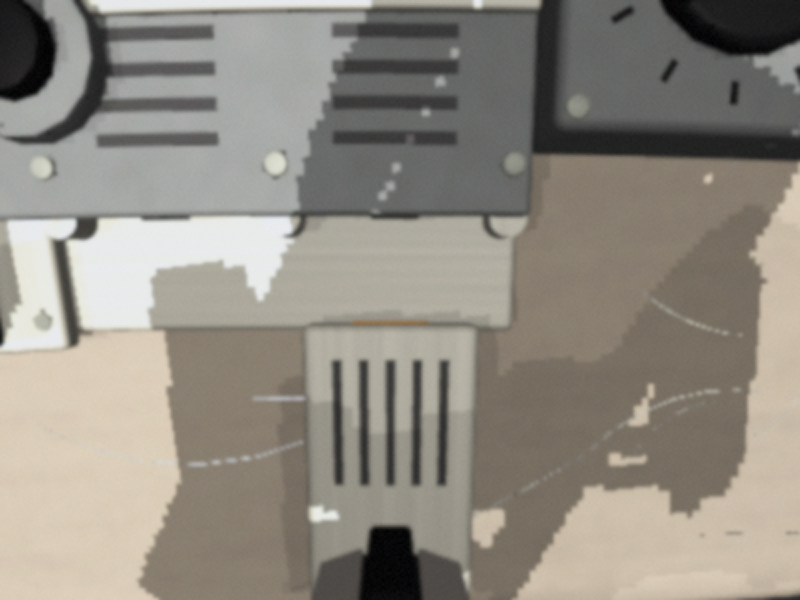

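```bash
python3 - <<'E'
from h import *
s=load("w10"); P=lambda l,z: dock(plane(s,[(120+x/2,y/2) for x,y in l],z)*1000).round(1).tolist()
print("scr",P([(275,163),(514,163)],.028),"edge",P([(10,217),(530,215)],.028),"slab",P([(306,327),(475,327),(306,340),(475,340)],.0298),"grooves",P([(337,363),(340,485),(444,363),(442,485)],.0298))
E
```

```text
scr [[-18.1, -15.7], [-18.0, -74.0]] edge [[-29.7, 51.9], [-30.1, -78.5]] slab [[-57.6, -22.5], [-57.5, -65.4], [-60.9, -22.4], [-60.8, -65.5]] grooves [[-66.7, -30.2], [-99.6, -30.4], [-66.7, -57.7], [-99.5, -57.9]]
```

```bash
python3 -m creep '[[0.004,0.0005,0.005,0,0,0,0],[0.004,0,0.005,0,0,0.002,0],[0,0,0,0,0,0,0]]'>/dev/null; python3 -m creep '[[0.006,0,0,0,0,0,0],[0.006,0,0,0,0,0,0],[0.006,0,0,0,0,0,0],[0,0,0,0,0,0,0]]';  python3 - <<'E'
from h import *
print(dock(tcp()[0][:2]*1000));to(*world(-50,-45.8),27,YAW)
E
```

```text
t: 19.25
tool_pos: [0.4868, -0.2233, 0.0276]
orientation: [0.0, 0.999, -0.039, 0.0]
contact_force: [-0.4, -1.0, -1.5]
width: 0.126
grip_force: 35.0
[-96.88099209 -45.4737714 ]
tcp mm [ 486.8 -223.3   27.6] xyaw -4.5 tilt [ 0.001 -0.    -1.   ] F [-0.4 -1.  -1.5] w mm 11.8 g 35.0 j6 1.11 t 19.2
tool shift mm [46.9  0.2  0.6] turn z -0.002
```

```bash
python3 -m creep '[[0.006,0.0002,0,0,0,0,0],[0.006,0,0,0,0,0,0],[0.006,0,0,0,0,0,0],[0.006,0,0,0,0,0,0]]'; python3 -m creep '[[0.006,0,0,0,0,0,0],[0.006,0,0,0,0,0,0],[0.006,0,0,0,0,0,0],[0,0,0,0,0,0,0]]';  python3 -m creep '[[0.003,0,0.001,0,0,0,0],[0.002,0,0.001,0,0,0,0],[0.001,0,0,0,0,0,0],[0,0,0,0,0,0,0]]'; python3 -m creep '[[0.001,0,0,0,0,0,0],[0.0,0,0,0,0,0,0]]'; python3 - <<'E'
from h import *
print(dock(tcp()[0][:2]*1000))
E
```

```text
t: 19.65
tool_pos: [0.5103, -0.2253, 0.0275]
orientation: [0.0, 0.999, -0.04, 0.0]
contact_force: [-0.0, -0.2, -0.9]
width: 0.122
grip_force: 35.0
t: 20.05
tool_pos: [0.5285, -0.2268, 0.0275]
orientation: [0.0, 0.999, -0.039, 0.0]
contact_force: [0.5, -0.0, -2.1]
width: 0.128
grip_force: 35.0
t: 20.45
tool_pos: [0.5323, -0.2274, 0.027]
orientation: [0.0, 0.999, -0.04, -0.002]
contact_force: [-6.3, 1.1, 7.5]
width: 0.128
grip_force: 35.0
t: 20.65
tool_pos: [0.5322, -0.2274, 0.027]
orientation: [0.0, 0.999, -0.04, -0.003]
contact_force: [-8.9, 2.8, 9.3]
width: 0.125
grip_force: 35.0
[-51.29328979 -46.07684051]
```

```bash
python3 -m creep '[[0,0,0,0,0,0,0.035],[0,0,0,0,0,0,0.035],[0,0,0,0,0,0,0.035]]' >/dev/null; python3 -m creep '[[0,0,-0.03,0,0,0,0.035],[0,0,-0.03,0,0,0,0.035],[0,0,-0.03,0,0,0,0.035],[0,0,-0.03,0,0,0,0.05],[0,0,0,0,0,0,0.05]]' >/dev/null; python3 -m creep '[[0,0,-0.02,0,0,-0.14,0.06],[0,0,-0.02,0,0,-0.14,0.06],[0,0,-0.02,0,0,-0.14,0.06],[0,0,0,0,0,-0.14,0.06],[0,0,0,0,0,-0.14,0.06]]' >/dev/null; python3 -m creep '[[0,0,0,0,0,-0.14,0.06],[0,0,0,0,0,-0.14,0.06],[0,0,0,0,0,-0.14,0.06],[0,0,0,0,0,-0.14,0.06],[0,0,0,0,0,-0.14,0.06]]' >/dev/null; python3 -m creep '[[0,0,0,0,0,-0.14,0.06],[0,0,0,0,0,-0.14,0.06],[0,0,0,0,0,-0.14,0.06],[0,0,0,0,0,-0.14,0.06],[0,0,0,0,0,-0.13,0.06]]'>/dev/null; python3 - <<'E'
from h import *
s=load("w8"); p=dock(plane(s,[(505,57)],.084)*1000)[0]-[30,-122]; print("tip",p,"dial deg",-np.degrees(np.arctan2(p[1],p[0])))
s=snap("wrist","w11"); print(world(30,-122)); to(*world(30,-122),200,115.6)
E
```

```text
tip [  7.69896743 -18.81748775] dial deg 67.74861779464239
[ 607.47860775 -309.32730225]
tcp mm [ 534.4 -227.   203.6] xyaw 115.7 tilt [-0.002  0.001 -1.   ] F [-0.4  0.5 -0.3] w mm 60.0 g 0.0 j6 -0.95 t 23.0
tool shift mm [-105.9   30.1    3.3] turn z 0.002
```

View pics/w11.png

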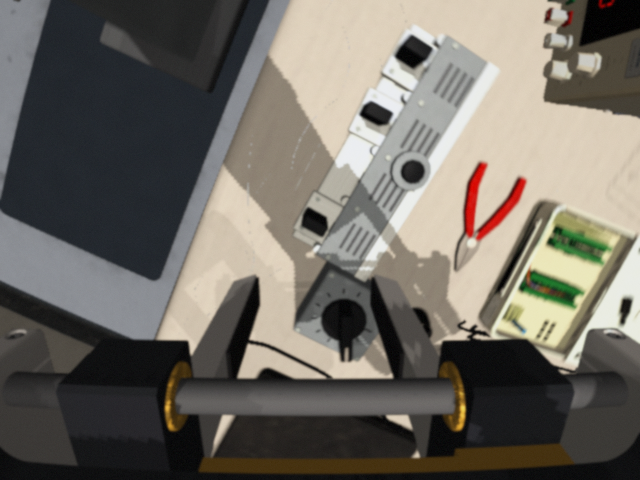

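```bash
python3 -m creep '[[-0.026,0.007,0.01,0,0,0,0.06],[-0.026,0.008,0.01,0,0,0,0.06],[-0.026,0.007,0.01,0,0,0,0.06],[-0.026,0.008,0.01,0,0,0,0.06],[-0.002,0,0,0,0,0,0.06]]' >/dev/null; python3 -m creep '[[0,0,0,0,0,0,0.06],[0,0,0,0,0,0,0.06]]'>/dev/null; python3 - <<'E'
from h import *
s=snap("wrist","w12"); to(*world(30,-122),56,115.6)
cv2.imwrite("pics/w12c.png",cv2.resize(s["frame"][100:400,220:420,::-1],(400,600),interpolation=2))
E
```

```text
tcp mm [ 606.8 -309.6  166.5] xyaw 115.2 tilt [ 0.001 -0.    -1.   ] F [-0.3  0.1 -0.1] w mm 60.0 g 0.0 j6 -1.0 t 23.8
tool shift mm [1.000e-01 7.000e-01 1.105e+02] turn z -0.007
```

View pics/w12c.png

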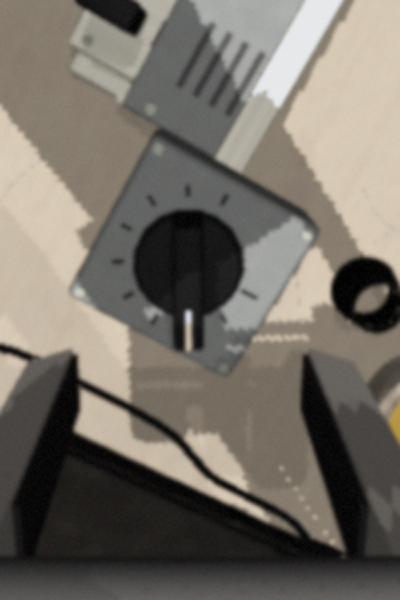

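```bash
python3 -m creep '[[0,0.0005,0.03,0,0,-0.007,0.06],[0,0,0.03,0,0,0,0.06],[0,0,0.025,0,0,0,0.06],[0,0,0.015,0,0,0,0.06],[0,0,0.01,0,0,0,0.06]]' >/dev/null; python3 -m creep '[[0,0,0,0,0,0,0.06],[0,0,0,0,0,0,0.0],[0,0,0,0,0,0,0],[0,0,0,0,0,0,0],[0,0,0,0,0,0,0]]' 20; python3 -m creep '[[0,0,0,0,0,0,0],[0,0,0,0,0,0,0]]' 20;python3 - <<'E'
from h import *
to(*world(30,-122),56,115.6)
E
```

```text
t: 24.75
tool_pos: [0.6079, -0.3105, 0.0565]
orientation: [0.001, 0.533, 0.846, 0.0]
contact_force: [0.2, 0.5, -1.0]
width: 0.332
grip_force: 0.0
t: 24.95
tool_pos: [0.6075, -0.3102, 0.0557]
orientation: [0.0, 0.533, 0.846, 0.0]
contact_force: [-1.3, 0.3, 0.7]
width: 0.168
grip_force: 0.0
tcp mm [ 607.5 -310.2   55.7] xyaw 115.6 tilt [ 0. -0. -1.] F [-1.3  0.3  0.7] w mm 15.8 g 0.0 j6 -1.0 t 24.9
tool shift mm [ 0.8  0.4 -0.3] turn z 0.0
```

```bash
python3 -m creep '[[0,0,0,0,0,0,0],[0,0,0,0,0,0,0]]' 20; python3 -m creep '[[0,0,0,0,0,0.13,0],[0,0,0,0,0,0.13,0],[0,0,0,0,0,0.13,0],[0,0,0,0,0,0.13,0],[0,0,0,0,0,0,0]]'; python3 - <<'E'
from h import *
to(*world(30,-122),56,115.6-90)
E
```

```text
t: 25.15
tool_pos: [0.6064, -0.3108, 0.0556]
orientation: [-0.001, 0.533, 0.846, -0.001]
contact_force: [-4.3, -1.5, 3.0]
width: 0.126
grip_force: 20.0
t: 25.65
tool_pos: [0.6058, -0.3112, 0.0556]
orientation: [-0.001, 0.733, 0.68, -0.002]
contact_force: [-5.2, -1.7, 1.9]
width: 0.128
grip_force: 20.0
tcp mm [ 605.8 -311.2   55.6] xyaw 85.6 tilt [-0.003 -0.001 -1.   ] F [-5.2 -1.7  1.9] w mm 12.0 g 20.0 j6 -0.48 t 25.6
tool shift mm [ 1.9  1.5 -0.4] turn z 1.048
```

```bash
python3 -m creep '[[0,0,0,0,0,0.13,0],[0,0,0,0,0,0.13,0],[0,0,0,0,0,0.13,0],[0,0,0,0,0,0.13,0],[0,0,0,0,0,0,0]]'; python3 -m creep '[[0,0,0,0,0,0.13,0],[0,0,0,0,0,0.13,0],[0,0,0,0,0,0.13,0],[0,0,0,0,0,0.135,0],[0,0,0,0,0,0,0]]'; python3 - <<'E'
from h import *
to(*world(30,-122),56,115.6-90)
E
```

```text
t: 26.15
tool_pos: [0.6054, -0.3106, 0.0555]
orientation: [-0.001, 0.884, 0.468, -0.002]
contact_force: [-7.0, 0.0, 2.7]
width: 0.128
grip_force: 20.0
t: 26.65
tool_pos: [0.6062, -0.3097, 0.0554]
orientation: [-0.001, 0.974, 0.224, -0.001]
contact_force: [-5.5, 2.3, 3.6]
width: 0.123
grip_force: 20.0
tcp mm [ 606.2 -309.7   55.4] xyaw 25.9 tilt [-0.003  0.001 -1.   ] F [-5.5  2.3  3.6] w mm 11.6 g 20.0 j6 0.56 t 26.6
tool shift mm [ 1.3  0.2 -0.6] turn z 0.006
```

Open, lift and look at the dial.

```bash
python3 -m creep '[[0,0,0,0,0,0,0.05],[0,0,0,0,0,0,0.05],[0,0,0,0,0,0,0.05],[0,0,0,0,0,0,0.05]]' >/dev/null; python3 -m creep '[[0,0,-0.03,0,0,0,0.05],[0,0,-0.03,0,0,0,0.05],[0,0,-0.03,0,0,0,0.05],[0,0,-0.02,0,0,0,0.05],[0,0,0,0,0,0,0.05]]' ; python3 - <<'E'
from h import *
s=snap("wrist","w13")
cv2.imwrite("pics/w13c.png",s["frame"][:420,:,::-1])
to(*world(5,42),100,115.6)
s8=load("w7"); 
for f,px in(("w3",(120+533/2,54/2)),("w8",(227,113)),("w4",(180+502*.4,20+173*.4))):
    print(f,[dock(plane(load(f),[px],z)*1000).round(1).tolist() for z in (.035,.045)])
E
```

```text
t: 27.55
tool_pos: [0.6094, -0.3112, 0.1705]
orientation: [0.003, 0.974, 0.225, 0.003]
contact_force: [0.7, -0.2, 0.3]
width: 0.529
grip_force: 0.0
tcp mm [ 608.4 -310.7  167.6] xyaw 26.0 tilt [ 0.004 -0.002 -1.   ] F [ 0.4  0.5 -0.4] w mm 49.9 g 0.0 j6 0.56 t 27.6
tool shift mm [  60.9 -156.    67.1] turn z -1.564
w3 [[[8.5, 40.7]], [[5.9, 42.5]]]
w8 [[[6.7, 44.2]], [[6.2, 41.9]]]
w4 [[[7.1, 40.6]], [[5.9, 42.3]]]
```

View pics/w13c.png

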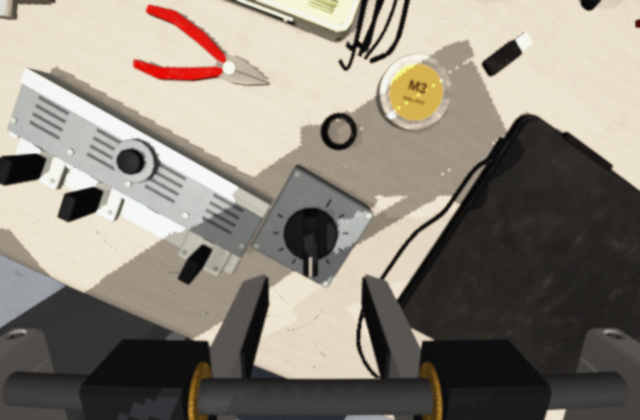

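```bash
python3 - <<'E'
from h import *
to(*world(6,42),80,26)
E
python3 -m creep '[[0.012,-0.03,0,0,0,0,0],[0.012,-0.03,0,0,0,0,0],[0.012,-0.03,0,0,0,0,0],[0.012,-0.03,0.02,0,0,0,0],[0.012,-0.03,0.02,0,0,0,0]]' 20;  python3 -m creep '[[0,0,0.02,0,0,0,0],[0,0,0.01,0,0,0,0],[0,0,0,0,0,0,0],[0,0,0,0,0,0,0]]' 20; python3 - <<'E'
from h import *
to(*world(6,42),47,26)
E
```

```text
tcp mm [ 608.4 -310.7  167.6] xyaw 26.0 tilt [ 0.004 -0.002 -1.   ] F [ 0.4  0.5 -0.4] w mm 49.9 g 0.0 j6 0.56 t 27.6
tool shift mm [  61.7 -155.6   87.1] turn z -0.001
t: 28.1
tool_pos: [0.595, -0.1475, 0.1233]
orientation: [-0.0, 0.974, 0.225, -0.001]
contact_force: [0.1, -0.0, -0.3]
width: 0.142
grip_force: 0.0
t: 28.5
tool_pos: [0.5956, -0.1497, 0.0951]
orientation: [-0.0, 0.975, 0.224, -0.0]
contact_force: [-0.2, -0.4, 0.3]
width: 0.001
grip_force: 0.0
tcp mm [ 595.6 -149.7   95.1] xyaw 25.9 tilt [-0.001  0.    -1.   ] F [-0.2 -0.4  0.3] w mm 0.1 g 0.0 j6 0.78 t 28.5
tool shift mm [ 3.  -4.9 48.1] turn z -0.002
```

```bash
python3 -m creep '[[0.003,-0.005,0.02,0,0,0,0],[0,0,0.02,0,0,0,0],[0,0,0.004,0,0,0,0],[0,0,0,0,0,0,0]]'; python3 -m creep '[[0,0,0.002,0,0,0,0],[0,0,0.002,0,0,0,0],[0,0,0,0,0,0,0]]'; python3 - <<'E'
from h import *
to(*world(6,42),40,26)
E
```

```text
t: 28.9
tool_pos: [0.5962, -0.1438, 0.0516]
orientation: [-0.0, 0.975, 0.224, -0.0]
contact_force: [0.5, 0.6, -0.5]
width: 0.006
grip_force: 0.0
t: 29.2
tool_pos: [0.5972, -0.1437, 0.0487]
orientation: [0.001, 0.974, 0.224, 0.001]
contact_force: [0.6, -1.2, 0.0]
width: 0.005
grip_force: 0.7
tcp mm [ 597.2 -143.7   48.7] xyaw 25.9 tilt [ 0.003 -0.001 -1.   ] F [ 0.6 -1.2  0. ] w mm 0.5 g 0.7 j6 0.79 t 29.2
tool shift mm [-1.1 -0.3  8.7] turn z -0.001
```

```bash
python3 -m creep '[[0,0,0.002,0,0,0,0],[0,0,0.002,0,0,0,0],[0,0,0,0,0,0,0]]';  python3 -m creep '[[0,0,0.002,0,0,0,0],[0,0,0,0,0,0,0]]'; python3 -m creep '[[0,0,0.002,0,0,0,0],[0,0,0,0,0,0,0]]'
```

```text
t: 29.5
tool_pos: [0.5972, -0.1437, 0.0444]
orientation: [0.001, 0.974, 0.224, 0.001]
contact_force: [1.3, -1.2, 3.5]
width: 0.004
grip_force: 1.9
t: 29.7
tool_pos: [0.5972, -0.1437, 0.0442]
orientation: [0.001, 0.974, 0.224, 0.001]
contact_force: [-2.0, -1.5, 9.7]
width: 0.006
grip_force: 5.1
t: 29.9
tool_pos: [0.5973, -0.1437, 0.044]
orientation: [0.001, 0.974, 0.225, 0.002]
contact_force: [-4.6, -0.9, 16.6]
width: 0.005
grip_force: 8.2
```

```bash
python3 -m creep '[[0,0,-0.02,0,0,0,0],[0,0,-0.03,0,0,0,0],[-0.02,0,-0.03,0,0,0,0],[0,0,-0.02,0,0,0,0],[0,0,0,0,0,0,0]]'; python3 - <<'E'
from h import *
s=snap("wrist","w14"); o,d=rays(s,[(0,0)])
# project button
T=np.linalg.inv(s["pose"]); w=world(6,42)/1000; c=T@[w[0],w[1],.045,1]; u=int(s["fx"]*c[0]/c[2]+s["cx"]); v=int(s["fy"]*c[1]/c[2]+s["cy"]); print(u,v)
vv,uu=np.mgrid[v-32:v+33,u-32:u+33]; D=s["depth"][v-32:v+33,u-32:u+33]
o,d=rays(s,np.c_[uu.ravel(),vv.ravel()]); X=o+d*D.reshape(-1,1); Z=(X[:,2]*1000).reshape(65,65)
print(Z[::4,::4].round(0).astype(int))
xy=dock(X[:,:2]*1000); r=np.hypot(*(xy-[6,42]).T); f=s["frame"][v-32:v+33,u-32:u+33].max(2).ravel()
for a,b in((0,8),(8,11),(12,14),(14,17),(17,20),(22,26)): m=(r>=a)&(r<b); print(a,b,np.median(X[m,2])*1000,np.median(f[m]),m.sum())
m=(f<70)&(r<18)&(X[:,2]>.035); print("black c",xy[m].mean(0),m.sum())
E
```

```text
t: 30.4
tool_pos: [0.5795, -0.1524, 0.1428]
orientation: [0.001, 0.975, 0.224, 0.003]
contact_force: [0.1, 0.2, -0.6]
width: 0.004
grip_force: 0.0
315 217
[[ 29  28  31  31  31  31  31  31  31  30  31  15  -1   0   0   0   0]
 [ 28  28  27  28  30  31  31  30  30  30  31  30  28   8   0   0   0]
 [ 28  27  28  27  28  27  35  38  38  38  31  32  31  31  21   4  -1]
 [ 27  27  27  27  34  39  40  39  40  39  40  39  31  31  30  30  16]
 [ 27  28  29  29  39  40  40  41  40  40  39  40  40  32  30  31  30]
 [ 28  29  27  39  40  41  39  46  48  45  41  40  39  38  30  31  30]
 [ 28  28  29  38  40  39  48  49  48  48  48  40  40  39  31  31  32]
 [ 28  28  28  39  40  49  49  49  48  48  49  46  40  40  31  30  31]
 [ 28  28  27  40  40  48  48  48  49  50  48  47  40  39  28  29  31]
 [ 28  28  27  39  40  48  49  48  49  50  49  47  39  40  28  29  28]
 [ 26  26  29  39  38  46  48  48  49  49  49  40  38  39  28  28  27]
 [ 28  29  27  28  40  39  46  49  49  48  40  39  41  28  27  28  29]
 [ 28  28  27  28  26  39  41  38 322  41  40  39  28  28  27  27  27]
 [ 27  28  27  28  29  29  38  39  40  39  27  30  28  28  28  27  28]
 [ 27  27  27  29  27  29  27  26  28  28  29  28  27  28  28  28  27]
 [ 18  17  27  28  28  28  27  27  27  27  29  28  27  28  27  28  28]
 [ 18   8  23  27  28  28  27  27  28  27  29  28  29  28  27  28  27]]
0 8 48.67544620248404 22.0 328
8 11 47.796534107813486 25.0 293
12 14 39.73194704465338 103.0 230
14 17 39.651189804590594 103.0 445
17 20 38.35239933281248 95.0 463
22 26 28.25950114806805 102.0 840
black c [ 6.61349892 43.13207064] 611
```

```bash
python3 -m creep '[[-0.02,0,-0.04,0,0,0,0.03],[-0.02,0,-0.04,0,0,0,0.03],[0,0,-0.04,0,0,0,0.03],[0,0,0,0,0,0,0.03],[0,0,0,0,0,0,0.03]]'; python3 - <<'E'
from h import *
s=snap("wrist","w15"); vv,uu=np.mgrid[0:480,0:640]; D=s["depth"].ravel()
o,d=rays(s,np.c_[uu.ravel(),vv.ravel()]); X=o+d*D[:,None]; xy=dock(X[:,:2]*1000); z=X[:,2]*1000
for y,zt in((129,62),(71,62),(-45,62)):
    m=(D>0)&(abs(z-zt)<4)&(abs(xy[:,1]-y)<25)&(xy[:,0]<-15)&(xy[:,0]>-110); p=xy[m]; r=cv2.minAreaRect(p.astype(np.float32))
    print(y,m.sum(),np.median(p,0).round(1),"z",np.median(z[m]).round(1),"ext",np.percentile(p,[3,97],axis=0).round(1).tolist())
m=(D>0)&(abs(z-84)<4)&(np.hypot(*(xy-[30,-122]).T)<32); p=xy[m]-[30,-122]; v=np.linalg.svd(p-p.mean(0))[2][0]; print("dial bar dir deg",-np.degrees(np.arctan2(v[1],v[0]))%180,m.sum())
E
```

```text
t: 30.95
tool_pos: [0.5423, -0.1692, 0.2582]
orientation: [-0.001, 0.974, 0.225, -0.0]
contact_force: [-0.1, 0.1, -0.6]
width: 0.317
grip_force: 0.0
129 278 [-49.4 129.5] z 61.3 ext [[-60.6, 124.0], [-38.4, 135.3]]
71 259 [-51.1  69. ] z 61.4 ext [[-62.7, 63.4], [-40.4, 74.7]]
-45 238 [-50.3 -44.3] z 61.6 ext [[-61.3, -50.5], [-39.3, -39.1]]
dial bar dir deg 150.10726055899178 553
```

```bash
python3 -c "
from plant import workorder; print(workorder.job_done())"
```

```text
the job is handed in; nothing more can be done
None
```

All three modules are home in bays 1, 2 and 4, the dial was turned three clicks clockwise (from 60° to 150°, measured), the button was pressed about 4.7 mm and came back up, and the job is handed in at about 31 s; no verdict was shown, and I viewed 16 pictures, two over the limit of 14.

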